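Dial the padlock open and hold it up

TASK

Turn the dial of the padlock lying in its fixture until its pointer clicks in at the round open mark beside the shackle, pull the shackle open, then lift the open padlock out and hold it up, at rest, with all of it at least 12 cm above the bench, ready to be handed over. Finish while holding it: do not put it down or let go, and leave the calculator, the roll of tape and the beaker alone.

Things in the scene. Friction and masses are not known exactly. Their poses are not given: they have to be found in the camera images.
- lock_fixture: dark steel fixture, screwed down. Origin: on the bench under the padlock's middle; -x is the side the shackle points to (towards the robot, within 0.6 rad). Plinth 80 x 86 x 20 mm high (x -44 to +36 mm); on it, tops 34 mm above the bench, two cheeks (y 33.5 to 41.5 mm either side) and a front stop (x -41.5 to -33.5, 26 mm wide, between the shackle's legs). Open above and at the back
- padlock: loose steel combination padlock, about 0.37 kg, lying dial up on the plinth with 1.5 mm play; fixture stops it turning or following the shackle. Body 64 x 64 x 26 mm; origin: centre of its underside, 20 mm above the bench at the start; z up, -x towards the shackle. Its face has seven short black ticks and, between dial and shackle, a round steel pip: the open mark
- dial (a joint): dial angle (rad) about the padlock's z: 0 = pointer at the open mark (towards the shackle), growing anticlockwise from above. Starts on a click at about -0.79, -1.57 or -2.36, so anticlockwise is shorter. A spring ball clicks every 45 degrees (pi/4); about 0.1 N m carries it over. The shackle is free only within about 0.2 rad of 0
- dial_grip (a point): middle of the dial's bar grip, on the dial's axis, 41 mm above the padlock's underside (61 mm above the bench at the start). Black disc 45 mm across, 6.5 mm high; the bar on it is 12 mm wide, about 42 mm long and stands from 6 to 24 mm above the padlock's face. Axes turn with the dial: the bar's pointed end, with a white line, is the point's -x
- shackle (a joint): how far the shackle is pulled out (m): 0 = shut, 0.014 = fully open against its stop. Slides along the padlock's -x with about 1 N of friction; blocked while the dial is off the mark
- shackle_bar (a point): middle of the U-shackle's crossbar: round steel bar 9 mm thick along the padlock's y, straight for 25 mm, centre 33 mm above the bench at the start and 91 mm from the padlock's middle; 42 mm clear between it and the plinth. Legs 53 mm over the outside, 35 mm inside. Lifted by the crossbar, the padlock may tip down and hang up to 140 mm below the bar
- calculator: bystander: pocket calculator 135 x 78 x 17 mm, loose, on the left of the work; origin at the centre of its underside
- tape: bystander: roll of black tape 59 mm across, 19 mm high, loose, on the right of the work; origin at the centre of its underside
- beaker: bystander: white beaker 95 mm across, 115 mm high, loose, behind the work; origin at the centre of its underside
Things that resemble listed ones, but are neither listed nor needed, are in the scene too. Leave any orange or red look-alike of the lock_fixture alone.

How it is judged:
On the way, in this order (a step that is already met when the one before it is completed fails the run):
1. the dial's pointer stands at the open mark, with the shackle still shut (value of joint dial between -0.25 and 0.25 rad and value of joint shackle below 0.006 m), for 0.2 s.
2. the shackle is pulled open (value of joint shackle above 0.011 m), for 0.2 s.
At the end, for the whole second after the job is handed in: the padlock is held in the gripper (more than 1 N of finger contact), its shackle open by more than 10 mm, its origin more than 11.5 cm above the bench, free of the fixture and at rest (under 4 cm/s) (value of joint shackle above 0.01 m and height (world z) of padlock above 0.115 m and contact force between padlock and the fingers above 1 N and contact force between padlock and lock_fixture below 0.1 N and linear speed of padlock below 0.04 m/s); the arm keeps its last pose, push and grip.
It fails at once if the calculator is disturbed (3 cm) (distance of calculator from where it was at the start of the episode above 0.03 m).
It fails at once if the tape is disturbed (3 cm) (distance of tape from where it was at the start of the episode above 0.03 m).
It fails at once if the beaker is disturbed (3 cm) or tipped (distance of beaker from where it was at the start of the episode above 0.03 m or angle between beaker's own z axis and vertical above 0.3 rad).
It also fails if it takes over 66 s, if anything falls off the work surface, if the arm or the gripper's body presses on something with over 40 N, if the wrist force passes 120 N, or if a joint passes its speed limit or range.

ROBOT

A 6-joint arm with a two-finger parallel gripper is mounted at the origin on a cart in front of the work surface, level with it; the furniture and walls round the work are solid. World frame = base frame: x ahead of the robot, y to its left, z up, the work surface at z = 0. Lengths are in m, angles in rad, forces in N, time in s.
With the tool pointing down it reaches from about 0.325 to 0.875 m from the base axis. Payload 4.4 kg.
Tool frame: the origin (TCP) lies between the finger pads; the fingertips stand 17 mm ahead of it and the grasp point (between the pads) lies 2 mm behind it (r.nose_length is the distance from the TCP to the fingertips, in m); z points along the fingers, y is the line along which they close (so a half turn about z gives the same grasp; the last joint's range is limited). The gripper opens to 85 mm and grips with 20 to 120 N. Pads are 22 mm wide; open, the fingers measure 114 mm over their backs; the gripper's body (76 mm by 85 mm) begins 54 mm behind the grasp point. The pads swing forward as they close: fully open they stand 13 mm farther back than shut.
Start: joints at [-1.31, 0.207, 1.542, -0, 1.393, -0.15], TCP at [0.23, -0.527, 0.216] pointing down, gripper open.
Joint ranges: [-2.73, 2.73], [-0.86, 2.22], [0.23, 2.46], [-1.11, 4.25], [0.08, 2.63], [-2.82, 2.82]. Speed limits (rad/s): [2.79, 2.79, 3.14, 3.14, 3.14, 3.14].

INTERFACE

Orientations are given as a 3x3 rotation matrix whose columns are the frame's x, y, z axes.
In Python, from station import r gives the robot as it stands. The module is installed in compiled form; this text tells all that it offers.
- The arm moves only by the tool step_arm, never from a script. Its argument "commands" is a list of rows, each an object with "fingers": the opening, from 0 (shut) to 1 (fully open); "dp": the shift along the tool's x, y, z in cm, a list of three; "turn": the turn about the tool's z in degrees. In form: [{"fingers": fingers, "dp": [x, y, z], "turn": turn}, ...]. A call has 1 to 12 rows; each row is the pose to reach, as a shift and turn from the pose commanded when the call began, along the tool's axes at that moment; what a row does not reach only later rows make up. A row lasts 1/10 s, in which the tool goes at most 50 mm and 8.59 degrees, less where a joint would pass 70% of its speed; a pose out of reach is approached as far as the arm can. A call with a gripper value outside its range is refused whole. The fingers move at their own pace and stop on an object; "grip_force" is the grip in N (left out, the last holds). Time passes only in rows, so rows that repeat a pose let the fingers close. It gives the time, the measured TCP pose, the force, the opening and the grip force at its end, in the units of the state.
- r.observe(): the state, without advancing time (a new reading comes with each control period).
- r.grab_frame(name): name is "scene" or "top" or "wrist"; returns a dict with "pixels" (384x512x3 uint8, blue, green, red), "fx", "fy", "cx", "cy" (pixels), "T" (4x4, takes a point from camera to world coordinates). Camera axes: x right, y down, z forward; pixel columns grow to the right and rows downward; lengths in m; the calibration is good to about 2 mm. A picture is of the moment at which its call begins. There is no depth.
- r.close_job(): hands the job in; it is judged then, once.
Trained networks look in a picture, given as the dict that the camera call returned (one of the last four; its "shot" number tells which), for a name from the list of things; names that differ only in an ending like _2 or _b are one class to them, and where a whole thing is asked for, a point or a joint stands for the part that bears it (a point fixed in the world has none). Each returns a list of dicts, best first, with "confidence" (0 to 1); they miss things now and then, are a little off and sometimes report something else, mostly with a low value. They report only what shows in the picture. A call takes as long as a camera call. They do not tell look-alikes from the thing itself.
- r.silhouettes(picture, label): "pixels" (384x512 bool, what is visible of it) and "extent" ([left, top, right, bottom] in pixels, round what is visible of it).
The state is a dict: "clock": time; "joints": joint angles; "dq": joint speeds; "joint_efforts": joint torques, N m; "position": TCP position; "ee_rot": TCP orientation; "contact_force": force on the tool from outside, world axes, zero at the start; "torque": the same for the moment, N m; "finger_gap": opening from 0.0 (shut) to 1.0 (fully open); "gripper_force": force on a finger pad.
Only numpy, scipy, OpenCV 4.12 (cv2) and the standard library are available. Lean on these libraries where they do the work, as an engineer would, in place of code of your own. Each camera call takes 0.05 s, during which the arm holds its last target. There are 200 camera calls.

## Working session

There is one attempt and no reset: what is moved stays moved. The work goes in short steps, Python scripts to look and compute and a tool call to move; the robot and the scene stay as the last step left them, time stands still between calls to the robot, and variables do not carry over. Pictures are saved under pics/ and viewed, at most 10 in all, crops included, and the job is handed in when it is done.

Besides the shell and the picture viewer there is one more tool, called after ">>>" by a JSON object that holds its "op" and its "data", one argument or row to a line. step_arm: Moves the arm, as the interface text tells. Its arguments: {"type":"object","properties":{"commands":{"type":"array","items":{"type":"object","properties":{"fingers":{"type":"number"},"dp":{"type":"array","items":{"type":"number"}},"turn":{"type":"number"}}}},"grip_force":{"type":"number"}},"required":["commands"]}

```bash
mkdir -p pics; cat > h.py <<'E'
from station import r
import numpy as np, cv2
def ray(f,u,v,z):
    T=f["T"];d=T[:3,:3]@np.array([(u-f["cx"])/f["fx"],(v-f["cy"])/f["fy"],1]);o=T[:3,3]
    return o+d*(z-o[2])/d[2]
def proj(f,p):
    T=f["T"];c=T[:3,:3].T@(np.array(p)-T[:3,3]);return f["fx"]*c[0]/c[2]+f["cx"],f["fy"]*c[1]/c[2]+f["cy"]
def tool(p):
    s=r.observe();return np.round(100*s["ee_rot"].T@(np.array(p)-s["position"]),2)
E
python3 - <<'E'
from h import *
t=r.grab_frame("top");s=r.grab_frame("scene")
for n,f in (("top",t),("scene",s)):
    for l in ("lock_fixture","padlock","dial","shackle","calculator","tape","beaker"):
        for d in r.silhouettes(f,l):
            v,u=np.nonzero(d["pixels"]);print(n,l,round(d["confidence"],2),d["extent"],u.mean().round(),v.mean().round(),ray(f,u.mean(),v.mean(),.03).round(3))
cv2.imwrite("pics/a.png",np.hstack([t["pixels"],s["pixels"]])[:, :] if 0 else cv2.resize(np.hstack([t["pixels"],s["pixels"]]),(800,300)))
cv2.imwrite("pics/t.png",t["pixels"])
print(r.observe())
E
```

```text
top lock_fixture 0.93 [233.2, 188.0, 278.6, 234.9] 255.0 214.0 [0.532 0.008 0.03 ]
top lock_fixture 0.83 [292.3, 252.3, 339.4, 302.0] 312.0 276.0 [ 0.382 -0.13   0.03 ]
top lock_fixture 0.66 [184.7, 255.5, 233.8, 301.6] 210.0 277.0 [0.379 0.115 0.03 ]
top padlock 0.81 [239.6, 192.8, 280.6, 243.5] 257.0 213.0 [0.534 0.003 0.03 ]
top dial 0.56 [245.1, 198.9, 265.1, 221.3] 254.0 207.0 [0.549 0.01  0.03 ]
top dial 0.48 [233.7, 102.0, 277.9, 151.4] 258.0 125.0 [0.761 0.002 0.03 ]
top shackle 0.74 [252.5, 216.0, 280.3, 243.5] 270.0 231.0 [ 0.489 -0.028  0.03 ]
top calculator 0.77 [134.2, 224.0, 169.7, 281.7] 151.0 252.0 [0.437 0.258 0.03 ]
top tape 0.65 [352.0, 173.1, 378.8, 193.6] 363.0 183.0 [ 0.611 -0.258  0.03 ]
top beaker 0.97 [236.5, 102.2, 278.6, 149.3] 258.0 125.0 [0.761 0.001 0.03 ]
scene lock_fixture 0.7 [131.8, 223.2, 185.8, 259.1] 159.0 243.0 [0.36  0.093 0.03 ]
scene lock_fixture 0.69 [219.2, 271.1, 286.9, 310.1] 254.0 290.0 [ 0.363 -0.146  0.03 ]
scene lock_fixture 0.63 [218.1, 210.9, 270.3, 239.4] 247.0 228.0 [ 0.51  -0.018  0.03 ]
scene padlock 0.58 [230.8, 201.0, 262.1, 24
[... 464 characters left out ...]
   1.39350431e+00, -1.50495192e-01]), 'dq': array([ 0.00162026, -0.00126851, -0.00019426,  0.00033725, -0.00062151,
       -0.00116414]), 'joint_efforts': array([ 8.28414377e-04, -3.83002996e+01, -2.91951370e+01, -3.17694157e-04,
        6.36901477e-04, -2.29146451e-06]), 'position': array([ 0.23012479, -0.52695545,  0.21649937]), 'ee_rot': array([[ 9.16405822e-01,  4.00250382e-01, -2.90933863e-05],
       [ 4.00250381e-01, -9.16405822e-01, -3.24130799e-05],
       [-3.96346962e-05,  1.80588961e-05, -9.99999999e-01]]), 'contact_force': array([0.45756347, 0.08175435, 0.42566447]), 'torque': array([ 0.00935225, -0.00121406, -0.01050844]), 'gripper_force': 0.0, 'finger_gap': 0.9990826267776962}
```

View pics/t.png

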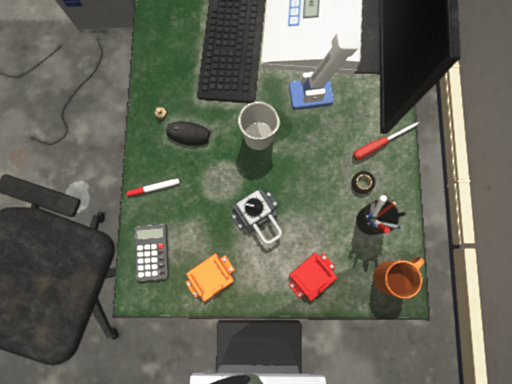

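Candidates: the dark steel fixture with the padlock at (255,214), the orange look-alike at (210,277) and the red look-alike at (312,276). I choose the dark one, since it holds the padlock with its shackle towards the robot. Next I check it in a close crop.

```bash
python3 - <<'E'
from h import *
t=cv2.imread("pics/t.png")
cv2.imwrite("pics/c.png",cv2.resize(t[180:255,220:300],(640,600),interpolation=cv2.INTER_CUBIC))
f=r.grab_frame("top")
d=r.silhouettes(f,"padlock")
for u,v,z in ((255,206,.061),(268.5,242,.033),(272,240,.033)): print(u,v,ray(f,u,v,z).round(3))
print(tool([.535,.005,.30]))
E
```

```text
255 206 [0.546 0.008 0.061]
268.5 242 [ 0.463 -0.025  0.033]
272 240 [ 0.468 -0.034  0.033]
[ 49.23 -36.54  -8.35]
```

View pics/c.png

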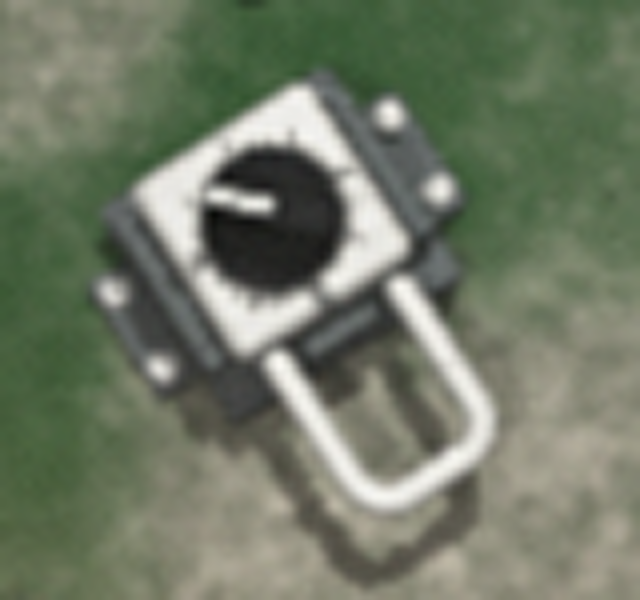

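The crop shows the dark fixture and padlock. The dial centre is at top pixel ≈(254,208) and the crossbar at ≈(274,238), so yaw is about 0.57. The pointer aims left, at dial ≈ -2.36, so it needs 135° anticlockwise. Moving above it now.

>>> {"op": "step_arm", "data": {
  "commands": [
    {"fingers":1,"dp":[0,0,-5],"turn":0},
    {"fingers":1,"dp":[0,0,-8],"turn":0},
    {"fingers":1,"dp":[4,-3,-8],"turn":-6},
    {"fingers":1,"dp":[8,-6,-8],"turn":-12},
    {"fingers":1,"dp":[12,-9,-8],"turn":-18},
    {"fingers":1,"dp":[16,-12,-8],"turn":-24},
    {"fingers":1,"dp":[20,-15,-8],"turn":-30},
    {"fingers":1,"dp":[24,-18,-8],"turn":-36},
    {"fingers":1,"dp":[28,-21,-8],"turn":-42},
    {"fingers":1,"dp":[32,-24,-8],"turn":-48},
    {"fingers":1,"dp":[36,-27,-8],"turn":-54},
    {"fingers":1,"dp":[40,-30,-8],"turn":-54}
  ]
}}

```text
clock: 2.1
position: [0.4773, -0.09, 0.2969]
ee_rot: [[0.213, 0.977, 0.001], [0.977, -0.213, -0.001], [-0.0, 0.001, -1.0]]
contact_force: [0.9, -0.6, 0.1]
finger_gap: 0.999
gripper_force: 0.0
```

```bash
python3 - <<'E'
from h import *
s=r.observe();print(s["position"],np.arctan2(s["ee_rot"][1,0],s["ee_rot"][0,0]),s["joints"],r.nose_length)
print(tool([.545,.007,.26]))
E
```

```text
[ 0.47734151 -0.08999449  0.29687656] 1.355937177284019 [-3.64646407e-01 -4.12796309e-02  1.64326970e+00 -1.46114340e-04
  1.53837886e+00 -1.49782805e-01] 0.017
[10.92  4.54  3.69]
```

>>> {"op": "step_arm", "data": {
  "commands": [
    {"fingers":1,"dp":[4,1.7,0],"turn":0},
    {"fingers":1,"dp":[8,3.4,1],"turn":0},
    {"fingers":1,"dp":[10.3,4.3,2],"turn":0},
    {"fingers":1,"dp":[10.3,4.3,3],"turn":0},
    {"fingers":1,"dp":[10.3,4.3,3],"turn":0},
    {"fingers":1,"dp":[10.3,4.3,3],"turn":0}
  ]
}}

```text
clock: 2.7
position: [0.5402, -0.0014, 0.2663]
ee_rot: [[0.216, 0.976, -0.001], [0.976, -0.216, -0.0], [-0.001, -0.001, -1.0]]
contact_force: [0.6, -0.3, 0.6]
finger_gap: 1.0
gripper_force: 0.0
```

```bash
python3 - <<'E'
from h import *
f=r.grab_frame("wrist");s=r.observe();print(s["position"],s["joints"],f["T"].round(3),f["fx"])
for l in ("dial","shackle","padlock","lock_fixture"):
    for d in r.silhouettes(f,l):
        v,u=np.nonzero(d["pixels"]);print(l,round(d["confidence"],2),d["extent"],u.mean().round(1),v.mean().round(1),ray(f,u.mean(),v.mean(),.05).round(4))
cv2.imwrite("pics/w.png",f["pixels"])
t=r.grab_frame("top")
E
```

```text
[ 0.5404963  -0.00161486  0.26690954] [-1.62934835e-01  9.71175421e-02  1.56209258e+00 -3.54895998e-04
  1.48195660e+00  5.51570487e-02] [[ 0.977 -0.205 -0.063  0.555]
 [-0.215 -0.934 -0.284  0.072]
 [-0.001  0.291 -0.957  0.425]
 [ 0.     0.     0.     1.   ]] 313.93432599140266
dial 0.81 [241.6, 132.0, 280.4, 172.5] 259.3 152.3 [0.5447 0.0129 0.05  ]
shackle 0.6 [196.9, 155.7, 257.9, 208.8] 220.8 187.8 [ 0.4887 -0.02    0.05  ]
padlock 0.66 [195.7, 113.1, 294.2, 212.3] 250.5 158.4 [0.5328 0.0079 0.05  ]
lock_fixture 0.98 [61.5, 43.0, 160.4, 139.6] 109.8 93.2 [0.393  0.1152 0.05  ]
lock_fixture 0.58 [213.1, 103.5, 300.5, 190.6] 253.2 145.8 [0.5393 0.0221 0.05  ]
lock_fixture 0.55 [130.9, 230.8, 212.2, 303.2] 177.9 264.2 [ 0.4064 -0.1107  0.05  ]
```

View pics/w.png

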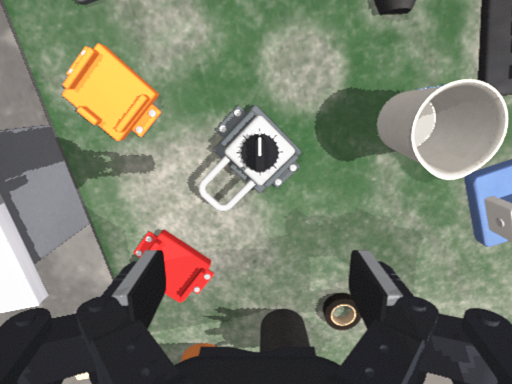

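The wrist view shows the dial at (259,152) with its pointer straight up, aligned with the tool's x. The shackle points to the lower left at (222,200). Descending for a closer look.

```bash
python3 -c "
from h import *
print(tool([.545,.013,.16]))"
```

```text
[ 1.49  0.08 10.72]
```

>>> {"op": "step_arm", "data": {
  "commands": [
    {"fingers":1,"dp":[1.5,0.1,3],"turn":0},
    {"fingers":1,"dp":[1.5,0.1,6],"turn":0},
    {"fingers":1,"dp":[1.5,0.1,9],"turn":0},
    {"fingers":1,"dp":[1.5,0.1,10.7],"turn":0},
    {"fingers":0.5,"dp":[1.5,0.1,10.7],"turn":0},
    {"fingers":0.5,"dp":[1.5,0.1,10.7],"turn":0},
    {"fingers":0.5,"dp":[1.5,0.1,10.7],"turn":0},
    {"fingers":0.5,"dp":[1.5,0.1,10.7],"turn":0}
  ]
}}

```text
clock: 3.8
position: [0.5462, 0.0136, 0.1613]
ee_rot: [[0.215, 0.977, 0.003], [0.977, -0.215, -0.0], [0.0, 0.003, -1.0]]
contact_force: [0.1, -0.3, 0.3]
finger_gap: 0.496
gripper_force: 0.0
```

```bash
python3 - <<'E'
from h import *
f=r.grab_frame("wrist");s=r.observe();print(s["position"],s["finger_gap"])
P={}
for l,z in (("dial",.055),("shackle",.033),("padlock",.045)):
    for d in r.silhouettes(f,l):
        v,u=np.nonzero(d["pixels"]);print(l,round(d["confidence"],2),d["extent"],u.mean().round(1),v.mean().round(1),ray(f,u.mean(),v.mean(),z).round(4))
        if l=="shackle":
            pts=np.array([ray(f,a,b,.033)[:2] for a,b in zip(u,v)]);R=cv2.minAreaRect(pts.astype(np.float32)*1000);print(R)
print(tool([.545,.013,.16]))
cv2.imwrite("pics/w2.png",f["pixels"])
E
```

```text
[0.54604009 0.01368182 0.16111945] 0.5012610964040977
dial 0.94 [229.0, 163.2, 285.8, 219.7] 255.9 189.9 [0.5444 0.0135 0.055 ]
shackle 0.8 [176.4, 191.5, 253.4, 259.4] 206.7 227.3 [ 0.4874 -0.0196  0.033 ]
((489.00927734375, -23.41082763671875), (61.17634201049805, 54.010589599609375), 32.647640228271484)
padlock 0.64 [364.2, 355.1, 383.1, 382.9] 372.3 371.2 [ 0.6247 -0.2203  0.045 ]
padlock 0.62 [177.4, 138.1, 303.0, 259.5] 247.3 192.2 [0.5356 0.0103 0.045 ]
padlock 0.53 [174.6, 191.5, 252.2, 257.3] 206.8 228.1 [ 0.4903 -0.016   0.045 ]
[-0.09 -0.02  0.02]
```

View pics/w2.png

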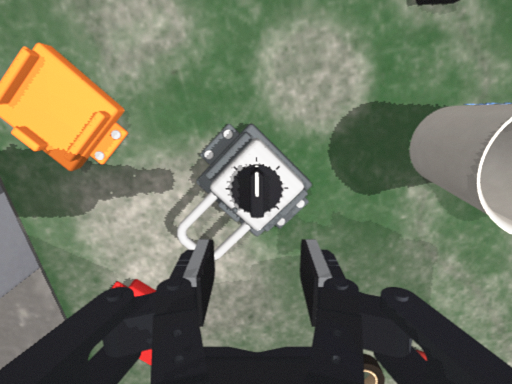

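Close view: the dial is at (256,190), world (0.544, 0.013), with the bar aligned to the fingers. Shackle yaw is 0.57. Descending onto the bar.

>>> {"op": "step_arm", "data": {
  "commands": [
    {"fingers":0.4,"dp":[-0.1,-0.2,3],"turn":0},
    {"fingers":0.4,"dp":[-0.1,-0.2,5],"turn":0},
    {"fingers":0.4,"dp":[-0.1,-0.2,7],"turn":0},
    {"fingers":0.4,"dp":[-0.1,-0.2,8],"turn":0},
    {"fingers":0.4,"dp":[-0.1,-0.2,8.7],"turn":0},
    {"fingers":0.4,"dp":[-0.1,-0.2,8.7],"turn":0},
    {"fingers":0.1,"dp":[-0.1,-0.2,8.7],"turn":0},
    {"fingers":0.0,"dp":[-0.1,-0.2,8.7],"turn":0},
    {"fingers":0.0,"dp":[-0.1,-0.2,8.7],"turn":0},
    {"fingers":0.0,"dp":[-0.1,-0.2,8.7],"turn":0}
  ],
  "grip_force": 30
}}

```text
clock: 5.0
position: [0.5432, 0.0133, 0.0731]
ee_rot: [[0.215, 0.977, 0.001], [0.977, -0.215, -0.0], [0.0, 0.001, -1.0]]
contact_force: [-0.2, -1.0, 0.4]
finger_gap: 0.001
gripper_force: 0.0
```

```bash
python3 - <<'E'
from h import *
f=r.grab_frame("wrist");s=r.observe();print(s["position"],s["finger_gap"],s["contact_force"])
for p in ([.544,.013,.07],s["position"],s["position"]-[0,0,.017]): print(proj(f,p))
g=r.grab_frame("scene")
a=f["pixels"][130:330,160:360];b=g["pixels"][170:270,190:290]
cv2.imwrite("pics/w3.png",np.hstack([cv2.resize(a,(400,400)),cv2.resize(b,(400,400),interpolation=cv2.INTER_CUBIC)]))
E
```

```text
[0.54309306 0.01328744 0.07295539] 0.001216505591642886 [-0.35089082  0.65661918  0.38108139]
(np.float64(260.51346111033945), np.float64(239.45622844529584))
(np.float64(258.8670643349508), np.float64(241.58126334159635))
(np.float64(258.6745938093746), np.float64(229.4683711148777))
```

View pics/w3.png

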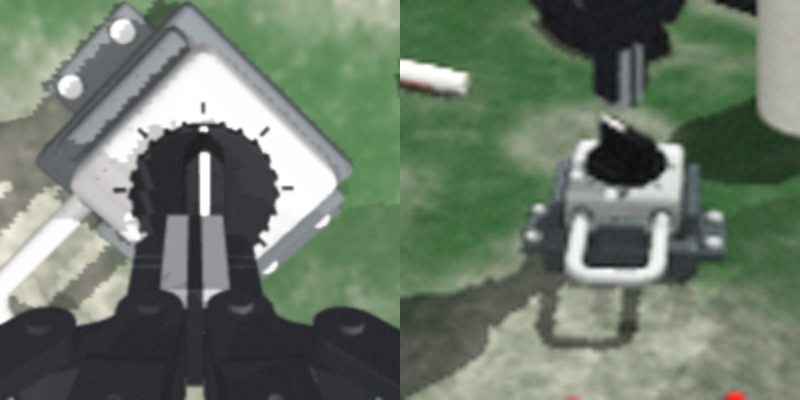

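The picture shows the shut fingers standing above the bar, not around it. Checking tip height by projecting into the scene view.

```bash
python3 - <<'E'
from h import *
g=r.grab_frame("scene");s=r.observe()
for dz in (0,.017,-.013): print("tcp-",dz,np.round(proj(g,s["position"]-[0,0,dz]),1))
for z in (.046,.0525,.07,.1): print(z,np.round(proj(g,[.544,.013,z]),1))
c=np.array([.544,.013])-0.091*np.array([.842,.5395]);print(np.round(proj(g,[*c,.033]),1),np.round(proj(g,[*c,0]),1))
for d in r.silhouettes(g,"dial")+r.silhouettes(g,"shackle"): print(d["confidence"],d["extent"])
print(g["T"][:3,3].round(2), g["T"][:3,2].round(2))
E
```

```text
tcp- 0 [244.4 201.1]
tcp- 0.017 [244.4 207.7]
tcp- -0.013 [244.3 196. ]
0.046 [244.8 211.3]
0.0525 [244.8 208.8]
0.07 [244.8 202. ]
0.1 [244.7 190.1]
[241.1 239.1] [241.2 252. ]
0.7 [104.2, 194.4, 166.2, 230.9]
0.52 [238.7, 202.4, 255.2, 214.2]
0.23 [230.7, 221.5, 256.4, 241.8]
[-0.04 -0.44  0.48] [ 0.71  0.52 -0.47]
```

>>> {"op": "step_arm", "data": {
  "commands": [
    {"fingers":0.4,"dp":[0,0,0],"turn":0},
    {"fingers":0.4,"dp":[0,0,0],"turn":0},
    {"fingers":0.4,"dp":[0,0,0],"turn":0},
    {"fingers":0.4,"dp":[0,0,0.5],"turn":0},
    {"fingers":0.4,"dp":[0,0,1.0],"turn":0},
    {"fingers":0.4,"dp":[0,0,1.0],"turn":0}
  ]
}}

```text
clock: 5.85
position: [0.5417, 0.0134, 0.0612]
ee_rot: [[0.215, 0.977, -0.002], [0.977, -0.215, 0.0], [-0.0, -0.002, -1.0]]
contact_force: [-0.9, -0.1, -0.5]
finger_gap: 0.401
gripper_force: 0.0
```

```bash
python3 - <<'E'
from h import *
f=r.grab_frame("wrist");s=r.observe();g=r.grab_frame("scene")
print(s["position"],s["contact_force"])
R=s["ee_rot"]
for sy in (-1,1):
  for dz in (-.02,-.01,0,.01,.017):
    q=s["position"]+R@np.array([.011,sy*.017,dz]);print(sy,dz,np.round((np.array(proj(f,q))-[160,130])*2),np.round((np.array(proj(g,q))-[200,160])*5))
a=f["pixels"][130:330,160:360];b=g["pixels"][160:240,200:280]
cv2.imwrite("pics/w4.png",np.hstack([cv2.resize(a,(400,400)),cv2.resize(b,(400,400),interpolation=cv2.INTER_CUBIC)]))
E
```

```text
[0.5420172  0.01342463 0.06159283] [-0.48509805 -0.28207748  0.11659882]
-1 -0.02 [130. 218.] [175. 192.]
-1 -0.01 [133. 201.] [175. 211.]
-1 0 [137. 187.] [176. 231.]
-1 0.01 [140. 173.] [176. 250.]
-1 0.017 [142. 165.] [176. 264.]
1 -0.02 [271. 218.] [234. 168.]
1 -0.01 [266. 202.] [234. 188.]
1 0 [262. 187.] [234. 207.]
1 0.01 [259. 174.] [234. 226.]
1 0.017 [256. 165.] [234. 239.]
```

View pics/w4.png

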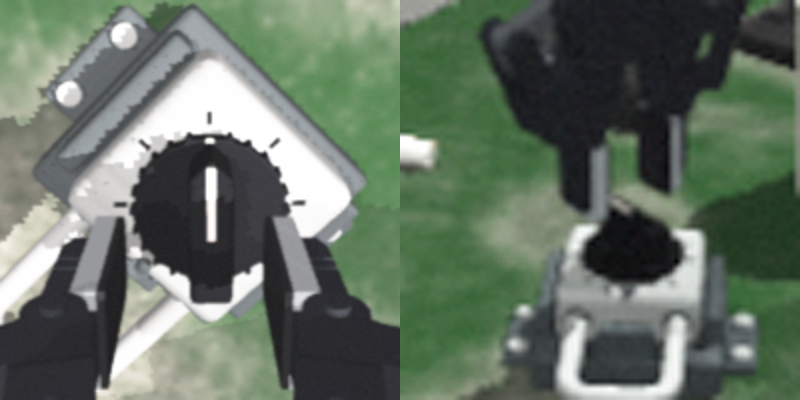

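The tips really stand about 15–20 mm above the reported TCP: in the scene crop they are at (200,212), with the bar top below them at (625-400,200). So I descend by about 16 mm more, watching the force, then close.

>>> {"op": "step_arm", "data": {
  "commands": [
    {"fingers":0.4,"dp":[0.1,0.2,0.5],"turn":0},
    {"fingers":0.4,"dp":[0.1,0.2,1.0],"turn":0},
    {"fingers":0.4,"dp":[0.1,0.2,1.5],"turn":0},
    {"fingers":0.4,"dp":[0.1,0.2,1.6],"turn":0},
    {"fingers":0.4,"dp":[0.1,0.2,1.6],"turn":0}
  ]
}}

```text
clock: 6.45
position: [0.5445, 0.0139, 0.046]
ee_rot: [[0.215, 0.977, -0.001], [0.977, -0.215, 0.0], [-0.0, -0.001, -1.0]]
contact_force: [0.3, -0.4, 0.1]
finger_gap: 0.399
gripper_force: 0.0
```

>>> {"op": "step_arm", "data": {
  "commands": [
    {"fingers":0.2,"dp":[0,0,0],"turn":0},
    {"fingers":0.1,"dp":[0,0,0],"turn":0},
    {"fingers":0.0,"dp":[0,0,0],"turn":0},
    {"fingers":0.0,"dp":[0,0,0],"turn":0},
    {"fingers":0.0,"dp":[0,0,0],"turn":0}
  ]
}}

```text
clock: 6.95
position: [0.5456, 0.0138, 0.0468]
ee_rot: [[0.215, 0.977, 0.001], [0.977, -0.215, -0.0], [0.0, 0.001, -1.0]]
contact_force: [2.3, -0.3, -1.1]
finger_gap: 0.127
gripper_force: 32.7
```

Gripped on the bar. Turning anticlockwise.

>>> {"op": "step_arm", "data": {
  "commands": [
    {"fingers":0,"dp":[0,0,0],"turn":-7},
    {"fingers":0,"dp":[0,0,0],"turn":-14},
    {"fingers":0,"dp":[0,0,0],"turn":-21},
    {"fingers":0,"dp":[0,0,0],"turn":-28},
    {"fingers":0,"dp":[0,0,0],"turn":-35},
    {"fingers":0,"dp":[0,0,0],"turn":-42},
    {"fingers":0,"dp":[0,0,0],"turn":-49},
    {"fingers":0,"dp":[0,0,0],"turn":-56},
    {"fingers":0,"dp":[0,0,0],"turn":-63},
    {"fingers":0,"dp":[0,0,0],"turn":-67},
    {"fingers":0,"dp":[0,0,0],"turn":-67}
  ],
  "grip_force": 50
}}

```text
clock: 8.05
position: [0.5445, 0.013, 0.0468]
ee_rot: [[-0.815, 0.579, -0.001], [0.579, 0.815, -0.001], [-0.0, -0.002, -1.0]]
contact_force: [-1.7, -3.9, 3.0]
finger_gap: 0.115
gripper_force: 54.1
```

>>> {"op": "step_arm", "data": {
  "commands": [
    {"fingers":0,"dp":[0,0,0],"turn":-7},
    {"fingers":0,"dp":[0,0,0],"turn":-14},
    {"fingers":0,"dp":[0,0,0],"turn":-21},
    {"fingers":0,"dp":[0,0,0],"turn":-28},
    {"fingers":0,"dp":[0,0,0],"turn":-35},
    {"fingers":0,"dp":[0,0,0],"turn":-42},
    {"fingers":0,"dp":[0,0,0],"turn":-49},
    {"fingers":0,"dp":[0,0,0],"turn":-56},
    {"fingers":0,"dp":[0,0,0],"turn":-63},
    {"fingers":0,"dp":[0,0,0],"turn":-68},
    {"fingers":0,"dp":[0,0,0],"turn":-68},
    {"fingers":0,"dp":[0,0,0],"turn":-68}
  ]
}}

```text
clock: 9.25
position: [0.5449, 0.0126, 0.0468]
ee_rot: [[-0.843, -0.538, -0.0], [-0.538, 0.843, -0.002], [0.001, -0.002, -1.0]]
contact_force: [-1.5, -6.3, 2.7]
finger_gap: 0.119
gripper_force: 54.1
```

```bash
python3 - <<'E'
from h import *
s=r.observe();print(s["joints"],s["torque"],s["contact_force"],np.arctan2(s["ee_rot"][1,0],s["ee_rot"][0,0]),s["position"])
E
```

```text
[-0.13436773  0.34583029  1.75331395 -0.00242802  1.04249068 -2.27151697] [-0.96312893  0.17162975  0.02426352] [-1.5281586  -6.30341082  2.67189342] -2.5740168981473555 [0.54486299 0.01262825 0.04684156]
```

>>> {"op": "step_arm", "data": {
  "commands": [
    {"fingers":0.4,"dp":[0,0,0],"turn":0},
    {"fingers":0.4,"dp":[0,0,0],"turn":0},
    {"fingers":0.4,"dp":[0,0,0],"turn":0},
    {"fingers":0.4,"dp":[0,0,-3],"turn":0},
    {"fingers":0.4,"dp":[0,0,-6],"turn":0},
    {"fingers":0.4,"dp":[2,0,-9],"turn":8},
    {"fingers":0.4,"dp":[4,0,-11],"turn":16},
    {"fingers":0.4,"dp":[4,0,-11],"turn":24},
    {"fingers":0.4,"dp":[4,0,-11],"turn":32},
    {"fingers":0.4,"dp":[4,0,-11],"turn":40},
    {"fingers":0.4,"dp":[4,0,-11],"turn":48},
    {"fingers":0.4,"dp":[4,0,-11],"turn":56}
  ]
}}

```text
clock: 10.45
position: [0.5111, -0.0071, 0.1563]
ee_rot: [[-0.915, 0.403, -0.0], [0.403, 0.915, 0.001], [0.0, 0.001, -1.0]]
contact_force: [-0.3, 0.5, -0.8]
finger_gap: 0.398
gripper_force: 0.0
```

>>> {"op": "step_arm", "data": {
  "commands": [
    {"fingers":0.4,"dp":[0,0,0],"turn":8},
    {"fingers":0.4,"dp":[0,0,0],"turn":16},
    {"fingers":0.4,"dp":[0,0,0],"turn":24},
    {"fingers":0.4,"dp":[0,0,0],"turn":32},
    {"fingers":0.4,"dp":[0,0,0],"turn":34},
    {"fingers":0.4,"dp":[0,0,0],"turn":34},
    {"fingers":0.4,"dp":[0,0,0],"turn":34}
  ]
}}

```text
clock: 11.15
position: [0.5111, -0.0073, 0.1564]
ee_rot: [[-0.54, 0.842, -0.0], [0.842, 0.54, 0.0], [0.0, 0.0, -1.0]]
contact_force: [-0.8, 0.5, -0.0]
finger_gap: 0.399
gripper_force: 0.0
```

```bash
python3 - <<'E'
from h import *
f=r.grab_frame("wrist");s=r.observe();R=s["ee_rot"];print(s["position"],np.arctan2(R[1,0],R[0,0]),s["finger_gap"])
for l,z in (("dial",.055),("shackle",.033)):
    for d in r.silhouettes(f,l)[:1]:
        v,u=np.nonzero(d["pixels"]);print(l,round(d["confidence"],2),d["extent"],ray(f,u.mean(),v.mean(),z).round(4))
        if l=="shackle":
            pts=np.array([ray(f,a,b,.033)[:2] for a,b in zip(u,v)]);print(cv2.minAreaRect(pts.astype(np.float32)*1000))
c=np.array([.544,.013])-.091*np.array([.842,.5395]);print(c,tool([*c,.1]),proj(f,[*c,.033]))
cv2.imwrite("pics/w5.png",f["pixels"])
E
```

```text
[ 0.51113883 -0.00741031  0.15636099] 2.140511756654888 0.3959806059961083
dial 0.71 [276.7, 165.2, 333.8, 217.6] [0.5441 0.0157 0.055 ]
[ 0.467378  -0.0360945] [-0.04 -5.23  5.64] (np.float64(200.8242090927715), np.float64(185.64293191154562))
```

View pics/w5.png

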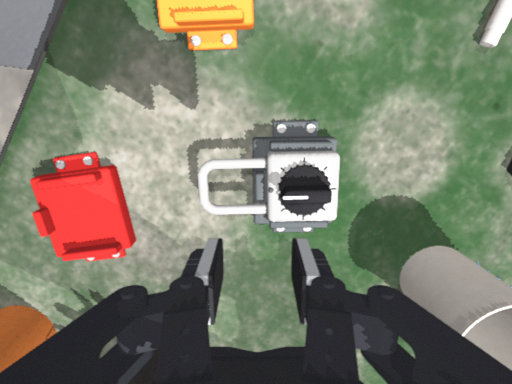

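The pointer now stands at the pip towards the shackle: dial (305,190), line pointing left. The crossbar is at (204,187). Going to the crossbar.

>>> {"op": "step_arm", "data": {
  "commands": [
    {"fingers":0.4,"dp":[0,-3,0],"turn":0},
    {"fingers":0.4,"dp":[0,-5,2],"turn":0},
    {"fingers":0.4,"dp":[0,-5,4],"turn":0},
    {"fingers":0.4,"dp":[0,-5,7],"turn":0},
    {"fingers":0.4,"dp":[0,-5,10],"turn":0},
    {"fingers":0.4,"dp":[0,-5,12],"turn":0},
    {"fingers":0.4,"dp":[0,-5,13],"turn":0},
    {"fingers":0.4,"dp":[0,-5,14],"turn":0},
    {"fingers":0.4,"dp":[0,-5,14.5],"turn":0},
    {"fingers":0.4,"dp":[0,-5,14.5],"turn":0}
  ]
}}

```text
clock: 12.3
position: [0.4692, -0.0346, 0.0115]
ee_rot: [[-0.539, 0.842, -0.0], [0.842, 0.539, 0.0], [0.0, -0.0, -1.0]]
contact_force: [0.6, 0.0, -0.6]
finger_gap: 0.394
gripper_force: 0.0
```

>>> {"op": "step_arm", "data": {
  "commands": [
    {"fingers":0.2,"dp":[0,0,0],"turn":0},
    {"fingers":0.1,"dp":[0,0,0],"turn":0},
    {"fingers":0.0,"dp":[0,0,0],"turn":0},
    {"fingers":0.0,"dp":[0,0,0],"turn":0},
    {"fingers":0.0,"dp":[0,0,0],"turn":0}
  ]
}}

```text
clock: 12.8
position: [0.4696, -0.0346, 0.012]
ee_rot: [[-0.539, 0.842, 0.001], [0.842, 0.539, -0.0], [-0.001, 0.001, -1.0]]
contact_force: [-0.5, 1.0, 2.3]
finger_gap: 0.078
gripper_force: 48.0
```

>>> {"op": "step_arm", "data": {
  "commands": [
    {"fingers":0,"dp":[0,-0.3,0],"turn":0},
    {"fingers":0,"dp":[0,-0.6,0],"turn":0},
    {"fingers":0,"dp":[0,-0.9,0],"turn":0},
    {"fingers":0,"dp":[0,-1.2,0],"turn":0},
    {"fingers":0,"dp":[0,-1.4,0],"turn":0},
    {"fingers":0,"dp":[0,-1.5,0],"turn":0},
    {"fingers":0,"dp":[0,-1.5,0],"turn":0},
    {"fingers":0,"dp":[0,-1.5,0],"turn":0}
  ]
}}

```text
clock: 13.6
position: [0.4567, -0.0428, 0.0116]
ee_rot: [[-0.539, 0.843, 0.0], [0.843, 0.539, -0.0], [-0.0, 0.0, -1.0]]
contact_force: [1.2, 0.5, 1.3]
finger_gap: 0.081
gripper_force: 48.0
```

```bash
python3 - <<'E'
from h import *
f=r.grab_frame("top");s=r.observe();print(s["position"],s["contact_force"],s["finger_gap"])
E
```

```text
[ 0.45663843 -0.04275479  0.01156833] [0.60553021 0.4557136  1.82685583] 0.0783025413590854
```

>>> {"op": "step_arm", "data": {
  "commands": [
    {"fingers":0,"dp":[0,-0.1,0],"turn":0},
    {"fingers":0,"dp":[0,-0.2,0],"turn":0},
    {"fingers":0,"dp":[0,-0.2,0],"turn":0},
    {"fingers":0,"dp":[0,-0.2,0],"turn":0}
  ]
}}

```text
clock: 14.05
position: [0.455, -0.0438, 0.0116]
ee_rot: [[-0.539, 0.843, 0.0], [0.843, 0.539, -0.0], [-0.0, 0.0, -1.0]]
contact_force: [2.0, 1.7, 0.1]
finger_gap: 0.084
gripper_force: 48.0
```

>>> {"op": "step_arm", "data": {
  "commands": [
    {"fingers":0.3,"dp":[0,-0.15,0],"turn":0},
    {"fingers":0.3,"dp":[0,-0.15,0],"turn":0},
    {"fingers":0.3,"dp":[0,-0.15,0],"turn":0},
    {"fingers":0.3,"dp":[0,-0.15,-2],"turn":0},
    {"fingers":0.3,"dp":[0,-0.1,-5],"turn":0},
    {"fingers":0.3,"dp":[0,0,-9],"turn":-8},
    {"fingers":0.3,"dp":[0,3,-12.5],"turn":-16},
    {"fingers":0.4,"dp":[0,6,-14],"turn":-24},
    {"fingers":0.4,"dp":[0,9,-14],"turn":-32},
    {"fingers":0.4,"dp":[0,10.4,-14],"turn":-40},
    {"fingers":0.4,"dp":[0,10.4,-14],"turn":-48},
    {"fingers":0.4,"dp":[0,10.4,-14],"turn":-56}
  ]
}}

```text
clock: 15.25
position: [0.542, 0.0126, 0.1508]
ee_rot: [[-1.0, 0.018, -0.002], [0.018, 1.0, -0.0], [0.002, -0.0, -1.0]]
contact_force: [-0.6, -0.4, -1.4]
finger_gap: 0.401
gripper_force: 0.0
```

>>> {"op": "step_arm", "data": {
  "commands": [
    {"fingers":0.4,"dp":[0,0,0],"turn":-8},
    {"fingers":0.4,"dp":[0,0,0],"turn":-16},
    {"fingers":0.4,"dp":[0,0,0],"turn":-24},
    {"fingers":0.4,"dp":[0,0,0],"turn":-32},
    {"fingers":0.4,"dp":[0,0,0],"turn":-34},
    {"fingers":0.4,"dp":[0,0,0],"turn":-34},
    {"fingers":0.4,"dp":[0,0,0],"turn":-34}
  ]
}}

```text
clock: 15.95
position: [0.5419, 0.0122, 0.1511]
ee_rot: [[-0.843, -0.538, -0.001], [-0.538, 0.843, -0.0], [0.001, 0.001, -1.0]]
contact_force: [-0.3, 0.7, -0.3]
finger_gap: 0.399
gripper_force: 0.0
```

```bash
python3 - <<'E'
from h import *
f=r.grab_frame("wrist");s=r.observe();R=s["ee_rot"];print(s["position"],np.arctan2(R[1,0],R[0,0]),s["finger_gap"])
for l,z in (("dial",.055),("shackle",.033)):
    for d in r.silhouettes(f,l)[:1]:
        v,u=np.nonzero(d["pixels"]);print(l,round(d["confidence"],2),d["extent"],ray(f,u.mean(),v.mean(),z).round(4))
        if l=="shackle":
            pts=np.array([ray(f,a,b,.033)[:2] for a,b in zip(u,v)]);print(cv2.minAreaRect(pts.astype(np.float32)*1000))
print(tool([.543,.0125,.0465]))
for k in (.091,.105):
    c=np.array([.543,.0125])-k*np.array([.842,.5395]);print(proj(f,[*c,.033]))
cv2.imwrite("pics/w6.png",f["pixels"])
E
```

```text
[0.54207318 0.01218103 0.15119866] -2.5735186971326027 0.40001929694652494
dial 0.9 [227.0, 166.0, 284.7, 226.6] [0.543  0.0126 0.055 ]
shackle 0.76 [220.2, 53.2, 289.6, 150.2] [ 0.4781 -0.0302  0.033 ]
((484.0965881347656, -26.258338928222656), (76.8836669921875, 53.270484924316406), 33.0251350402832)
[-0.08 -0.02 10.49]
(np.float64(254.31824681004153), np.float64(80.34084591744816))
(np.float64(254.26438051109264), np.float64(62.11222120764171))
```

View pics/w6.png

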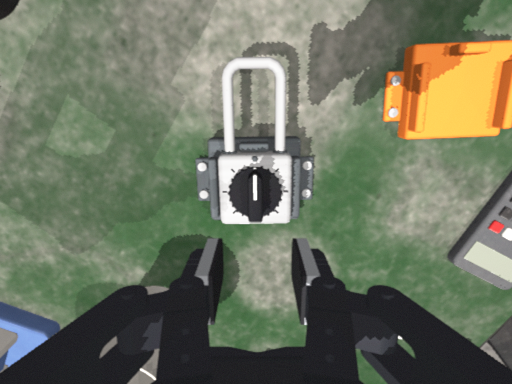

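The shackle is fully out: its crossbar is at (254,63), with a visible length of 77 mm against 61 mm before. The pointer is at the mark. Now grip the dial bar.

>>> {"op": "step_arm", "data": {
  "commands": [
    {"fingers":0.4,"dp":[-0.1,0,3],"turn":0},
    {"fingers":0.4,"dp":[-0.1,0,6],"turn":0},
    {"fingers":0.4,"dp":[-0.1,0,8],"turn":0},
    {"fingers":0.4,"dp":[-0.1,0,9.5],"turn":0},
    {"fingers":0.4,"dp":[-0.1,0,10.5],"turn":0},
    {"fingers":0.4,"dp":[-0.1,0,10.5],"turn":0},
    {"fingers":0.2,"dp":[-0.1,0,10.5],"turn":0},
    {"fingers":0.1,"dp":[-0.1,0,10.5],"turn":0},
    {"fingers":0,"dp":[-0.1,0,10.5],"turn":0},
    {"fingers":0,"dp":[-0.1,0,10.5],"turn":0},
    {"fingers":0,"dp":[-0.1,0,10.5],"turn":0}
  ],
  "grip_force": 70
}}

```text
clock: 17.2
position: [0.5445, 0.0125, 0.0477]
ee_rot: [[-0.842, -0.539, 0.003], [-0.539, 0.842, -0.001], [-0.002, -0.002, -1.0]]
contact_force: [1.6, -0.5, 3.3]
finger_gap: 0.114
gripper_force: 69.7
```

>>> {"op": "step_arm", "data": {
  "commands": [
    {"fingers":0,"dp":[0,0,-0.3],"turn":0},
    {"fingers":0,"dp":[0,0,-0.8],"turn":0},
    {"fingers":0,"dp":[0,0,-1.5],"turn":0},
    {"fingers":0,"dp":[0,0,-2.2],"turn":0},
    {"fingers":0,"dp":[0,0,-3],"turn":0},
    {"fingers":0,"dp":[0,0,-4],"turn":0}
  ]
}}

```text
clock: 17.8
position: [0.5419, 0.0132, 0.0866]
ee_rot: [[-0.842, -0.539, -0.003], [-0.539, 0.842, 0.001], [0.002, 0.002, -1.0]]
contact_force: [0.1, 0.0, -4.6]
finger_gap: 0.11
gripper_force: 68.9
```

>>> {"op": "step_arm", "data": {
  "commands": [
    {"fingers":0,"dp":[0,0,-1],"turn":0},
    {"fingers":0,"dp":[0,0,-2.5],"turn":0},
    {"fingers":0,"dp":[0,0,-4],"turn":0},
    {"fingers":0,"dp":[0,0,-5.5],"turn":0},
    {"fingers":0,"dp":[0,0,-7],"turn":0},
    {"fingers":0,"dp":[0,0,-8.5],"turn":0},
    {"fingers":0,"dp":[0,0,-10],"turn":0},
    {"fingers":0,"dp":[0,0,-11.5],"turn":0},
    {"fingers":0,"dp":[0,0,-12.5],"turn":0},
    {"fingers":0,"dp":[0,0,-13],"turn":0},
    {"fingers":0,"dp":[0,0,-13],"turn":0},
    {"fingers":0,"dp":[0,0,-13],"turn":0}
  ]
}}

```text
clock: 19.0
position: [0.5427, 0.0129, 0.2158]
ee_rot: [[-0.843, -0.539, -0.001], [-0.539, 0.843, 0.0], [0.001, 0.001, -1.0]]
contact_force: [0.0, 0.1, -5.0]
finger_gap: 0.112
gripper_force: 68.9
```

>>> {"op": "step_arm", "data": {
  "commands": [
    {"fingers":0,"dp":[0,0,0],"turn":0},
    {"fingers":0,"dp":[0,0,0],"turn":0},
    {"fingers":0,"dp":[0,0,0],"turn":0},
    {"fingers":0,"dp":[0,0,0],"turn":0},
    {"fingers":0,"dp":[0,0,0],"turn":0}
  ]
}}

```text
clock: 19.5
position: [0.5433, 0.0128, 0.2164]
ee_rot: [[-0.843, -0.539, -0.0], [-0.539, 0.843, 0.0], [0.0, 0.0, -1.0]]
contact_force: [-0.0, -1.7, -3.6]
finger_gap: 0.106
gripper_force: 68.9
```

```bash
python3 - <<'E'
from h import *
f=r.grab_frame("wrist");g=r.grab_frame("scene");s=r.observe();print(s["position"],s["contact_force"],s["finger_gap"])
cv2.imwrite("pics/w7.png",np.hstack([cv2.resize(f["pixels"],(400,300)),cv2.resize(g["pixels"][100:310,130:410],(400,300))]))
E
```

```text
[0.54327609 0.01279783 0.2164575 ] [ 0.04945656 -0.9763881  -5.1668143 ] 0.1087987943943554
```

View pics/w7.png

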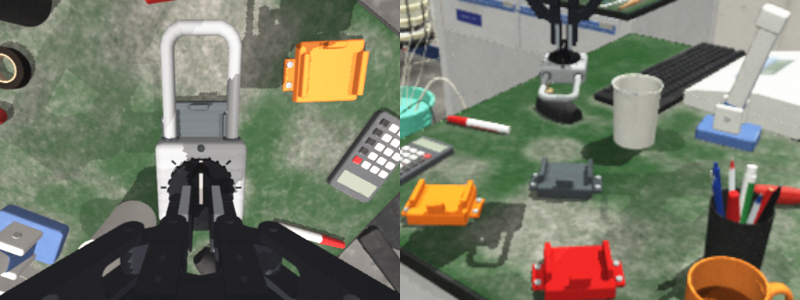

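The padlock is held level with its shackle open (wrist view, crossbar at (200,30)). It is about 19 cm up, the fixture is empty and the bystanders are untouched. Handing in.

```bash
python3 -c "
from station import r
print(r.close_job())"
```

```text
the job is handed in; nothing more can be done
None
```

I turned the dial to the open mark and pulled the shackle open. The job is handed in with the padlock held level by its dial bar, at rest and about 19 cm above the bench; no verdict was returned.

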